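Lock the dose setting of a bench dosing pump

ROBOT

A 6-joint arm with a two-finger parallel gripper is mounted at the origin on a cart in front of the work surface, level with it; the furniture and walls round the work are solid. World frame = base frame: x ahead of the robot, y to its left, z up, the work surface at z = 0. Lengths are in mm, angles in rad, forces in N, time in s.
With the tool pointing down it reaches from about 350 to 975 mm from the base axis. Payload 7.1 kg.
Tool frame: the origin (TCP) lies between the finger pads; the fingertips stand 19 mm ahead of it and the grasp point (between the pads) is the TCP; y points along the fingers, z is the direction in which the jaws open and shut, and the axes are right-handed (so a half turn about y gives the same grasp; the last joint's range is limited). The gripper opens to 88 mm and grips with 3 to 60 N. Pads are 20 mm wide; open, the fingers measure 115 mm over their backs; the gripper's body (75 mm by 178 mm) begins 61 mm behind the grasp point.
Start: joints at [-1.318, 0.423, 1.63, -0, 1.089, -0.019], TCP at [167.81, -602.034, 241.675] pointing down, gripper open.
Joint ranges: [-3, 3], [-0.9, 2.11], [0.09, 2.58], [-1.31, 4.45], [0.11, 2.69], [-2.54, 2.54]. Speed limits (rad/s): [2.39, 2.39, 3.01, 3.14, 3.14, 3.14].

INTERFACE

Orientations are given as a rotation vector (axis times angle).
In Python, from workcell import ctrl gives the robot as it stands.
- The arm moves only by the tool servo_tool, never from a script. Its argument "moves" is text: rows parted by semicolons, each of 6 numbers parted by spaces: the shift along the world's x, y, z in m, then the turn, a rotation vector about the world's x, y, z in degrees. A call has 1 to 8 rows; each row is the pose to reach, as a shift and turn from the pose commanded when the call began; what a row does not reach only later rows make up. A row lasts 1/8 s, in which the tool goes at most 62.5 mm and 10.7 degrees, less where a joint would pass 70% of its speed; a pose out of reach is approached as far as the arm can. A call with a gripper value outside its range is refused whole. "hand" is the closure in counts, from 0 (fully open) to 255 (shut), set as the call begins (left out, the last holds). The fingers move at their own pace and stop on an object; the grip force is fixed at half the most. Time passes only in rows, so rows that repeat a pose let the fingers close. It gives the time, the measured TCP pose, the force and the opening at its end, in the units of the state.
- ctrl.get_obs(): the state, without advancing time (a new reading comes with each control period).
- ctrl.get_image(name): name is "scene" or "top"; returns a dict with "pixels" (420x560x3 uint8, red, green, blue), "depth" (420x560 float32, mm along the optical axis (not along the pixel's ray), 0 where there is no reading), "vertical_fov" (degrees; the focal length in pixels is half the picture's height over the tangent of half this angle, whatever the lens; pixels are square), "cx", "cy" (the principal point, pixels), "xyz" and "attitude" of the camera in the world. Camera axes: x right, y up, looking along -z (the intrinsics and any distortion apply to the point x, -y, -z); pixel columns grow to the right and rows downward; lengths in mm; the calibration is good to about 2 mm. A picture is of the moment at which its call begins.
- ctrl.close_job(): hands the job in, once; it reports no verdict.
The state is a dict: "t": time; "qpos": joint angles; "qvel": joint speeds; "joint_torque": joint torques, N m; "ee_pos": TCP position; "orientation": TCP orientation; "ft_force": force on the tool from outside, world axes, zero at the start; "moment": the same for the moment, N m; "width": finger opening in mm.
Only numpy, scipy, OpenCV 4.12 (cv2) and the standard library are available. Lean on these libraries where they do the work, as an engineer would, in place of code of your own. Each camera call takes 0.05 s, during which the arm holds its last target.

TASK

Lift the holding key out of its pocket by its upright fin and set it down on the pump's barrel, so that its fork straddles the flat-sided tongue and its handle lies flat on the rest beside the stop pin. With the key holding the barrel still, turn the knurled lock ring under it clockwise (seen from above) until it is fully tight, without the barrel's setting shifting. Leave the key lying in place on the barrel, let go, and do not disturb the other things on the worktop.

Things in the scene. Friction and masses are not known exactly. Their poses are not given: they have to be found in the camera images.
- key_fin (a point): Middle of the upright fin of the loose aluminium holding key (131 mm long, about 120 g), 23 mm above the key's flat underside. The fin, 8 mm thick (own x) and 40 mm long (own y), from 12 to 34 mm above the underside, is all that stands well out of the tray; the key balances at it. Own y points along the handle away from the fork, z up. The handle, 14 mm wide, 12 mm thick, ends 68 mm along +y.
- key_head (a point): Centre of the key's fork (38 mm wide, 16 mm thick) at the level of its underside, 44 mm from the fin's middle along the key's own -y and 23 mm lower; same axes. The slot is 23 mm wide along own y, goes right through from top to bottom, is open at the -y end and closed by a bridge 19 mm along +y.
- key_tray: Fixed grey tray 90 x 174 x 22 mm (x, y, z) with a pocket 12 mm deep shaped like the key with 2 mm play all round; the key lies in it with its underside 10 mm above the worktop. Origin: centre of the tray's underside; the handle points along the tray's own +y.
- pump: Dosing pump fixed to the worktop: base plate 110 x 190 mm, white housing 96 x 100 mm and 60 mm high, with an upright round barrel in its middle. Origin: on the barrel's axis at worktop level; z up; own +y points from the barrel to the rest for the key's handle; a hose spigot points to -y.
- stop_pin (a point): Top middle of the upright steel stop pin, 10 mm across, on the aluminium handle rest: 96 mm along the pump's own y and 15 mm along its x from the barrel's axis, 119 mm above the worktop. The rest's top (20 mm long in y, from pump x = -12 to +24 mm) is 98 mm high. The key's handle belongs on it along the pump's own +y, on the pin's -x side, which leaves 3 mm of gap.
- barrel_seat (a point): Centre, on the axis, of the flat shoulder (44 mm across) at the barrel's top, 98 mm above the worktop: the key's underside rests here, the centre of its fork here. A flat-sided tongue 20 mm wide (own x), 30 mm long (own y), 22 mm high, its upper half tapered to 8 mm wide, rises from it. Own y points to the handle rest, z up.
- ring_mid (a point): Centre, on the axis, of the dark knurled lock ring, 60 mm in diameter, from 68 to 94 mm above the worktop, below the key. The housing's top beside it is at 60 mm. With the key on, its fork does not stick out past the ring's rim and its fin's top is at 132 mm; fingers reach down past it to the ring except within 40 degrees of the handle's direction. Its axes turn with the ring.
- ring (a joint): Angle of the lock ring relative to the barrel, rad: starts between 0 and 0.3 (loose), grows clockwise seen from above, stops hard at 1.10 (tight). It drags with about 0.15 N m and stays where it is left.
- barrel (a joint): Angle of the barrel relative to the housing, rad: 0 at its setting, grows clockwise seen from above. Held only by a light drag (0.03 N m), so the ring takes the barrel round with it, without end, unless the key on its tongue bears on the stop pin; the key's play lets it turn by up to about 0.15.
- amber_0_mid (a point): Bystander: brown bottle 48 mm across, 100 mm high; the point is half-way up.
- store_1_mid (a point): Bystander: white tub with lid, 68 mm across, 110 mm high; the point is half-way up.
- beaker_b_mid (a point): Bystander: beaker 74 mm across, 95 mm high; the point is half-way up.
Mind the look-alikes: they are no part of the job. Of the things that look like the pump, the larger one is meant.

How it is judged (in metres and radians):
On the way, in this order (a step that is already met when the one before it is completed fails the run):
1. the key lies flat on the barrel's shoulder, fork round the tongue, handle at the stop pin, and is let go (horizontal distance between key_head and barrel_seat below 0.008 m and z of key_head in the frame of barrel_seat below 0.005 m and angle between key_head's own z axis and vertical below 0.08 rad and angle between the y axis of key_head and the y axis of barrel_seat, either way round below 0.2 rad and y of key_fin in the frame of pump above 0 m and contact force between the fingers and key below 0.5 N), for 0.2 s.
2. the lock ring is turned tight (value of joint ring above 1.02 rad), for 0.2 s.
At the end, for the whole second after the job is handed in: The lock ring is tight (within 0.08 rad of its stop), the barrel is within 0.2 rad of its setting, and the key lies flat on the barrel's shoulder (fork centre within 8 mm of the axis and less than 5 mm above the shoulder, tilt under 0.08 rad) with its handle along the rest, everything at rest (value of joint ring above 1.02 rad and value of joint barrel between -0.2 and 0.2 rad and horizontal distance between key_head and barrel_seat below 0.008 m and z of key_head in the frame of barrel_seat below 0.005 m and angle between key_head's own z axis and vertical below 0.08 rad and angle between the y axis of key_head and the y axis of barrel_seat, either way round below 0.2 rad and y of key_fin in the frame of pump above 0 m and linear speed of key below 0.02 m/s and velocity of joint each of ring, barrel below 0.05 rad/s); the robot touches nothing.
It fails at once if the barrel's setting is lost: it turns by more than 0.3 rad (value of joint barrel above 0.3 rad or value of joint barrel below -0.3 rad).
It fails at once if the brown bottle is moved by more than 20 mm or tipped over (distance of amber_0_mid from where it was at the start of the episode above 0.02 m or angle between amber_0_mid's own z axis and vertical above 0.4 rad).
It fails at once if the white tub is moved by more than 20 mm or tipped over (distance of store_1_mid from where it was at the start of the episode above 0.02 m or angle between store_1_mid's own z axis and vertical above 0.4 rad).
It fails at once if the beaker is moved by more than 20 mm or tipped over (distance of beaker_b_mid from where it was at the start of the episode above 0.02 m or angle between beaker_b_mid's own z axis and vertical above 0.4 rad).
It also fails if it takes over 46 s, if anything falls off the work surface, if the arm or the gripper's body presses on something with over 40 N, if the wrist force passes 120 N, or if a joint passes its speed limit or range.

## Working session

There is one attempt and no reset: what is moved stays moved. The work goes in short steps, Python scripts to look and compute and a tool call to move; the robot and the scene stay as the last step left them, time stands still between calls to the robot, and variables do not carry over. Pictures are saved under pics/ and viewed, and the job is handed in when it is done.

Besides the shell and the picture viewer there is one more tool, called after "Request:" as a command line: name --argument value ..., lists and objects as JSON in quotes. servo_tool: Moves the arm, as the interface text tells. Its arguments: {"type":"object","properties":{"moves":{"type":"string"},"hand":{"type":"number"}},"required":["moves"]}

```bash
ls; mkdir -p pics; cat > h.py <<'E'
import numpy as np, cv2
from scipy.spatial.transform import Rotation as R
from workcell import ctrl
def grab(n,tag):
    d=ctrl.get_image(n); np.savez('pics/'+tag+'.npz',**{k:np.array(v) for k,v in d.items()})
    cv2.imwrite('pics/'+tag+'.png',d['pixels'][:,:,::-1]); return d
def load(tag): return dict(np.load('pics/'+tag+'.npz',allow_pickle=True))
def crop(tag,u0,v0,u1,v1,s):
    im=cv2.imread('pics/'+tag+'.png')[v0:v1,u0:u1]
    cv2.imwrite(f'pics/{tag}_c{u0}_{v0}.png',cv2.resize(im,None,fx=s,fy=s,interpolation=cv2.INTER_CUBIC))
E
python3 - <<'E'
from h import *
print(ctrl.get_obs())
for n in ['scene','top']:
    d=grab(n,n+'0'); print({k:v for k,v in d.items() if k not in('pixels','depth')})
E
```

```text
pics
{'t': 0.0, 'qpos': array([-1.31801007e+00,  4.23844222e-01,  1.63067001e+00, -3.01623615e-06,
        1.08860181e+00, -1.89740856e-02]), 'qvel': array([-4.80921320e-04, -1.61317988e-03, -1.08728572e-03, -1.58055394e-03,
        9.27557884e-06,  1.49599926e-03]), 'joint_torque': array([ 3.42784479e-03, -5.44618607e+01, -2.73661155e+01,  6.46747020e-02,
        2.28557893e-02, -1.50564260e-04]), 'ee_pos': array([ 167.67692763, -601.54830988,  240.90741786]), 'orientation': array([-0.28404959,  2.07775237, -2.07458258]), 'ft_force': array([-0.39080814,  0.35742289, -0.15458241]), 'moment': array([ 0.01848256, -0.01883291, -0.01368526]), 'width': 87.46517646220146}
{'vertical_fov': 45.52448539858725, 'cx': 278.4555998586282, 'cy': 206.66037861130584, 'xyz': array([ -396.89916043, -1208.45470973,  1315.22725073]), 'attitude': array([ 0.84273022, -0.32279204, -0.63495304])}
{'vertical_fov': 45.152713270091105, 'cx': 276.7321511316765, 'cy': 206.33050127116854, 'xyz': array([-115.23071903, -355.3660046 , 1703.06658476]), 'attitude': array([ 0.37109741, -0.25771212, -1.19205546])}
```

View pics/scene0.png

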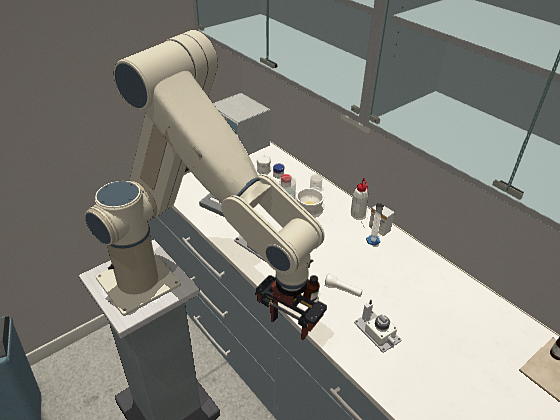

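View pics/top0.png

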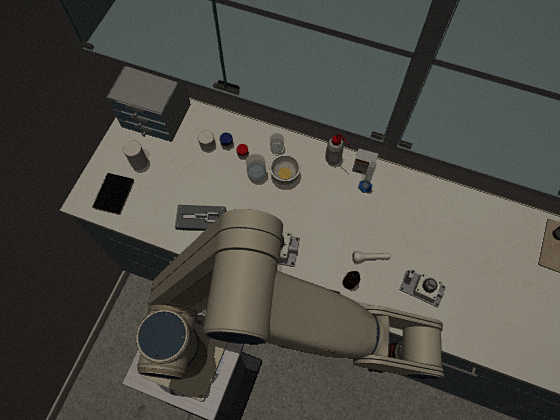

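```bash
cat >> h.py <<'E'
def cam(d):
    f=d['pixels'].shape[0]/2/np.tan(np.radians(float(d['vertical_fov']))/2)
    return f,float(d['cx']),float(d['cy']),np.array(d['xyz']),R.from_rotvec(d['attitude']).as_matrix()
def ray(d,u,v):
    f,cx,cy,p,M=cam(d); return p,M@np.array([(u-cx)/f,-(v-cy)/f,-1.])
def atz(d,u,v,z):
    p,r=ray(d,u,v); return p+r*(z-p[2])/r[2]
def dep(d,u,v):
    p,r=ray(d,u,v); return p+r*float(d['depth'][int(round(v)),int(round(u))])
def proj(d,P):
    f,cx,cy,p,M=cam(d); q=(np.atleast_2d(P)-p)@M
    return np.c_[cx+f*q[:,0]/-q[:,2], cy-f*q[:,1]/-q[:,2]]
E
python3 - <<'E'
from h import *
crop('top0',165,120,325,280,5); crop('top0',330,230,470,320,5); crop('scene0',180,130,420,350,3)
d=load('top0')
for u,v in [(200,217),(290,250),(352,281),(425,287),(429,284),(137,155),(257,170),(278,143),(335,150),(206,140)]: print(u,v,dep(d,u,v).round(1))
E
```

```text
200 217 [457.8 154.4  28.4]
290 250 [ 452.6 -192.6   32. ]
352 281 [ 409.7 -426.5   70.5]
425 287 [ 476.8 -659.5   66.1]
429 284 [ 485.1 -666.2   83.2]
137 155 [576.2 447.5 102.6]
257 170 [704.5  30.5  37.5]
278 143 [ 8.638e+02  6.200e+00 -1.000e-01]
335 150 [ 845.4 -222.2  110.7]
206 140 [743.1 252.2  64.5]
```

View pics/top0_c165_120.png

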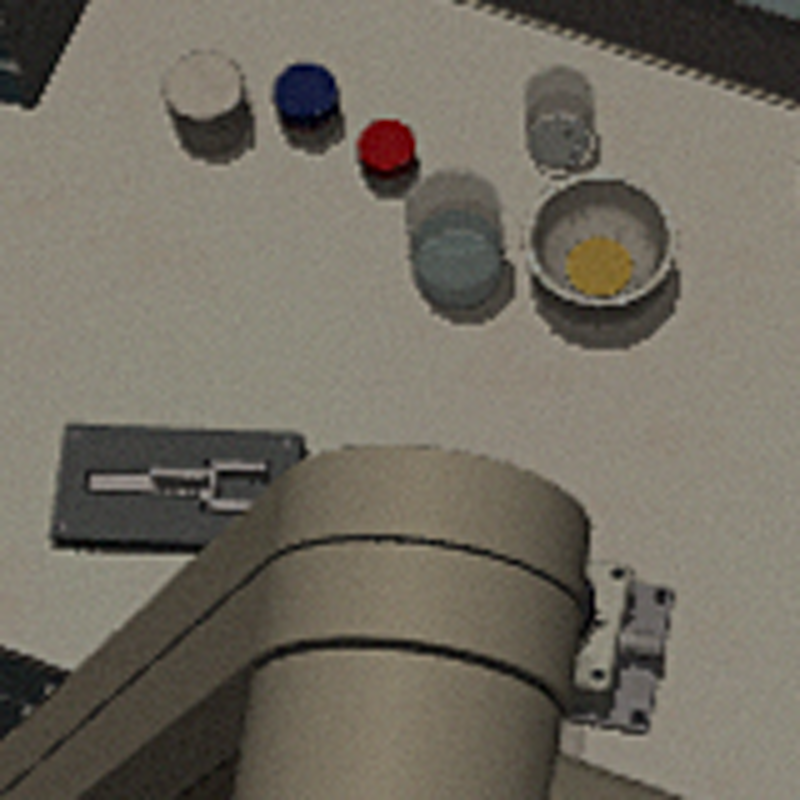

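View pics/top0_c330_230.png

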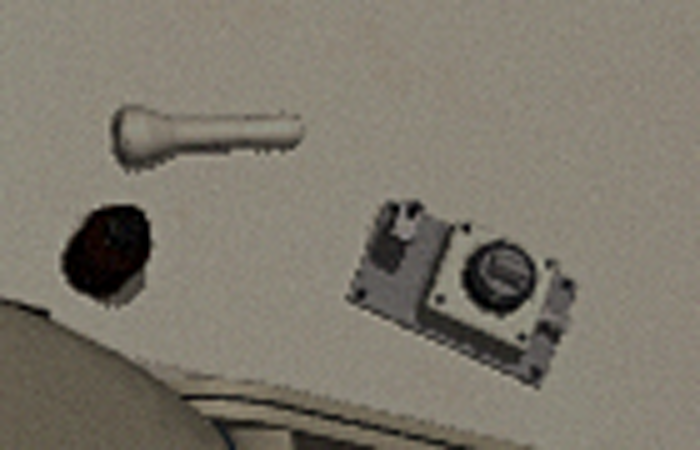

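View pics/scene0_c180_130.png

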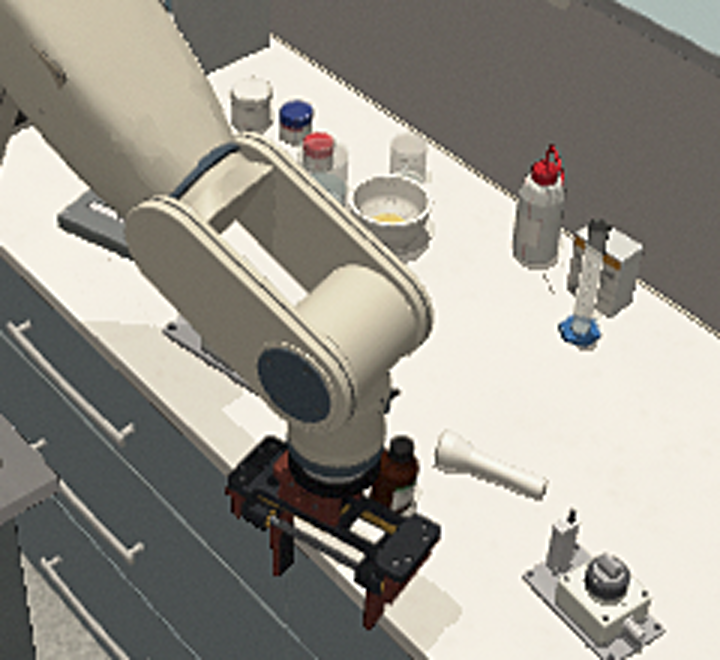

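```bash
python3 - <<'E'
from h import *
o=ctrl.get_obs(); print(R.from_rotvec(o['orientation']).as_matrix().round(3))
d=load('top0')
# tray corners in crop coords/5+offset, top z=22
for u,v in [(66,425),(303,433),(54,545)]: print(atz(d,165+u/5,120+v/5,22).round(1))
# fin top and key
for u,v in [(150,480),(210,483),(90,482),(265,467),(253,505)]: print(atz(d,165+u/5,120+v/5,30).round(1), dep(d,165+u/5,120+v/5).round(1))
#lookalike base
for u,v in [(388,202),(570,287),(540,385),(350,298)]: print(atz(d,330+u/5,230+v/5,8).round(1))
E
```

```text
[[-0.963 -0.     0.268]
 [-0.268  0.001 -0.963]
 [-0.    -1.    -0.001]]
[475.5 250.5  22. ]
[530.6  85.8  22. ]
[386.8 218.3  22. ]
[454.5 172.4  30. ] [454.  172.   31.3]
[467.5 130.9  30. ] [468.1 131.4  28.3]
[437.8 212.2  30. ] [440.3 214.7  22.5]
[493.   98.8  30. ] [499.7 103.8  11.7]
[462.7  95.1  30. ] [ 186.9 -119.8  828.2]
[ 534.4 -599.4    8. ]
[ 519.4 -731.7    8. ]
[ 445.5 -727.9    8. ]
[ 458.7 -592.2    8. ]
```

Request:
servo_tool --moves "0.033 0.047 0.008 0 0 6; 0.066 0.094 0.016 0 0 12; 0.099 0.141 0.024 0 0 18; 0.132 0.188 0.032 0 0 24; 0.165 0.235 0.04 0 0 30; 0.198 0.282 0.048 0 0 36; 0.23 0.33 0.056 0 0 42; 0.262 0.372 0.06 0 0 47" --hand 0

```text
t: 1.1
ee_pos: [430.6, -228.2, 302.1]
orientation: [-0.945, 1.55, -1.55]
ft_force: [0.8, -0.0, 0.0]
width: 87.8
```

Request:
servo_tool --moves "0 0.058 0 0 0 7; 0 0.116 0 0 0 14; 0 0.174 0 0 0 21; 0 0.232 0 0 0 28; 0 0.29 0 0 0 35; 0 0.348 0 0 0 42; 0 0.406 0 0 0 49; 0 0.46 0 0 0 56"

```text
t: 2.1
ee_pos: [429.3, 232.0, 301.6]
orientation: [-1.406, 0.831, -0.831]
ft_force: [0.9, 0.0, 0.2]
width: 87.8
```

Request:
servo_tool --moves "-0.03 0.048 0 0 0 6; -0.06 0.096 0 0 0 12; -0.09 0.145 0 0 0 18; -0.12 0.193 0 0 0 24; -0.15 0.242 0 0 0 30; -0.18 0.29 0 0 0 37; -0.18 0.29 0 0 0 37"

```text
t: 2.98
ee_pos: [247.6, 522.4, 301.1]
orientation: [-1.546, 0.331, -0.33]
ft_force: [0.2, -0.2, -1.5]
width: 87.8
```

```bash
python3 - <<'E'
from h import *
o=ctrl.get_obs(); print(o['t'],o['qpos'].round(3),o['ee_pos'])
for n in ['scene','top']: grab(n,n+'1')
crop('top1',165,120,325,280,5)
E
```

```text
2.975 [ 1.107e+00  2.910e-01  1.680e+00  1.000e-03  1.171e+00 -4.200e-02] [247.59911395 522.3819269  301.0743085 ]
```

View pics/top1.png

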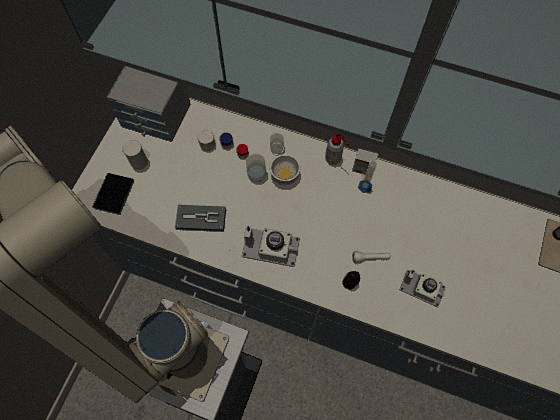

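View pics/scene1.png

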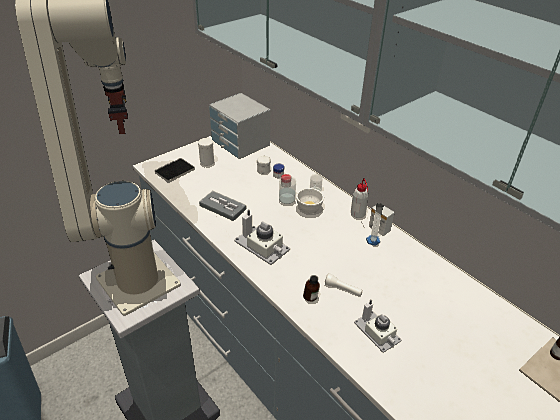

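Everything is in view now. In the top picture the tray is at about (200,217), the large pump at (272,243) and the small look-alike at (425,287). Next, enlargements.

```bash
python3 - <<'E'
from h import *
crop('top1',170,195,230,240,13); crop('top1',235,215,305,270,11); crop('scene1',195,185,295,265,8)
E
```

```text
(no output)
```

View pics/top1_c170_195.png

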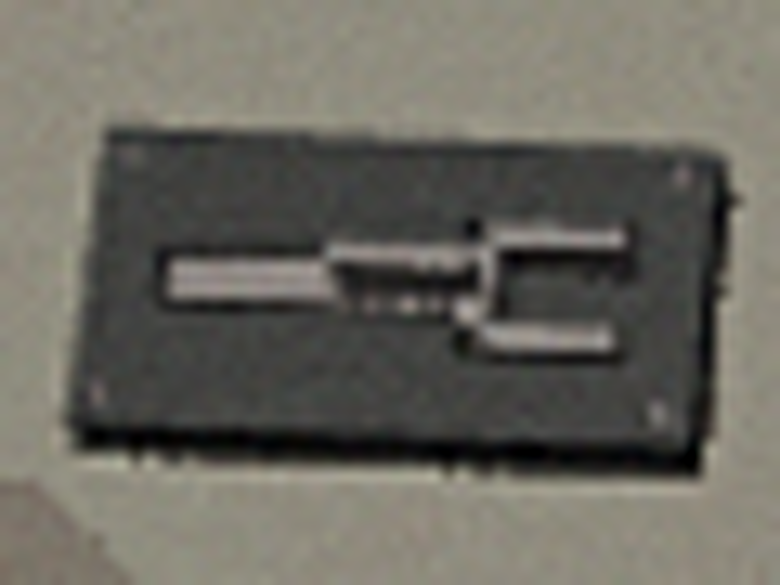

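View pics/top1_c235_215.png

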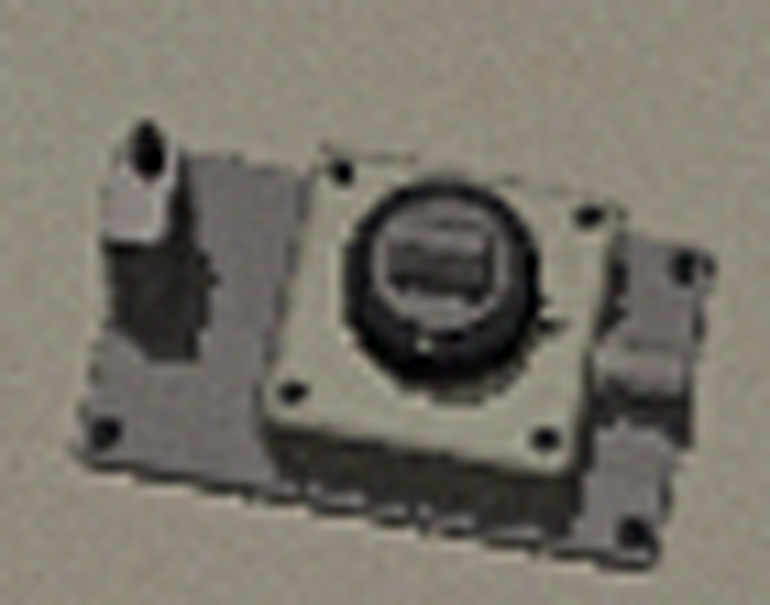

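View pics/scene1_c195_185.png

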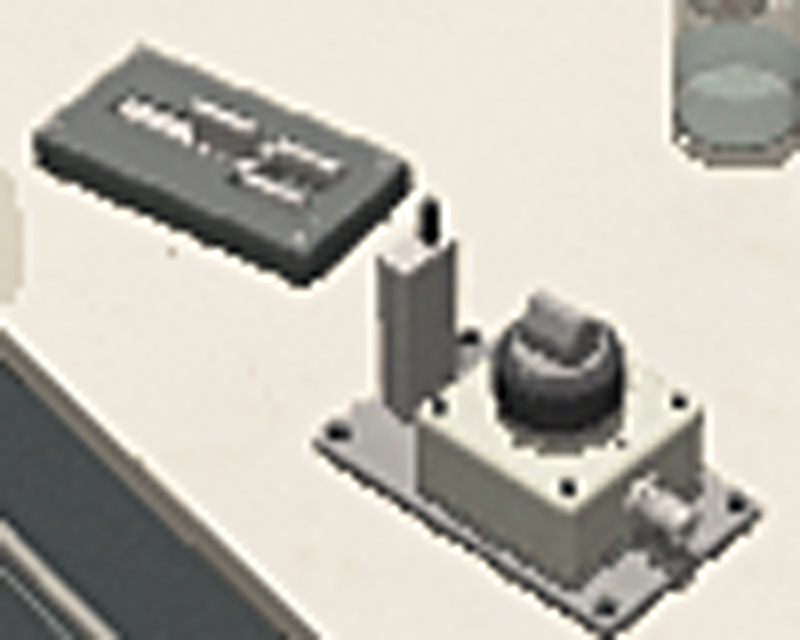

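```bash
cat > fit.py <<'E'
from h import *
from scipy.optimize import least_squares
dt,ds=load('top1'),load('scene1')
T=lambda c,o,s:(c[0]/s-.5*(1-1/s)+o[0],c[1]/s-.5*(1-1/s)+o[1])
def fit(obs,x0,extra):
    def res(p,full=False):
        c,s=np.cos(p[2]),np.sin(p[2]); r=[]
        for d,uv,L in obs:
            L=np.array(L(p) if callable(L) else L,float)
            W=[p[0]+c*L[0]-s*L[1],p[1]+s*L[0]+c*L[1],L[2]]
            r.append(proj(d,W)[0]-uv)
        r=np.array(r); return r if full else r.ravel()
    q=least_squares(res,x0,loss='soft_l1',f_scale=.4); return q.x,res(q.x,True)
to,so,po=(170,195),(195,185),(235,215)
A=lambda u,v:T((u,v),to,13)
tray=[(dt,A(107,130),(45,87,22)),(dt,A(727,152),(45,-87,22)),(dt,A(72,432),(-45,87,22))]
S=lambda u,v:T((u,v),so,8)
tray+=[(ds,S(140,45),(45,87,22)),(ds,S(410,165),(45,-87,22)),(ds,S(300,262),(-45,-87,22)),(ds,S(35,138),(-45,87,22))]
x,r=fit(tray,[450,155,.32],0); print('tray',x.round(2),np.degrees(x[2]).round(2)); print(r.round(2).tolist())
# key: origin fin mid (xy), local y along handle
key=[(dt,A(328,241),(4,20,44)),(dt,A(478,248),(4,-20,44)),(dt,A(166,258),(7,68,22)),(dt,A(168,300),(-7,68,22)),
 (dt,A(630,229),(19,-63,26)),(dt,A(628,250),(11.5,-63,26)),(dt,A(615,352),(-19,-63,26)),(dt,A(617,328),(-11.5,-63,26))]
k,r=fit(key,[460,150,.32],0); print('key',k.round(2),np.degrees(k[2]).round(2)); print(r.round(2).tolist())
P=lambda u,v:T((u,v),po,11)
pump=[(dt,P(325,148),(48,50,60)),(dt,P(618,208),(48,-50,60)),(dt,P(578,474),(-48,-50,60)),(dt,P(266,420),(-48,50,60)),
 (dt,P(148,122),(15,96,119)),(dt,P(442,262),(0,0,98)),
 (ds,S(420,410),(-48,50,60)),(ds,S(703,405),(48,-50,60)),(ds,S(573,533),(-48,-50,60)),(ds,S(430,202),(15,96,119))]
q,r=fit(pump,[450,-120,.2],0); print('pump',q.round(2),np.degrees(q[2]).round(2)); print(r.round(2).tolist())
# depth based
H,W=dt['depth'].shape
uu,vv=np.meshgrid(np.arange(W),np.arange(H))
for nm,d in(('top',dt),('scene',ds)):
    f,cx,cy,p,M=cam(d)
    X=p+(np.stack([(uu-cx)/f,-(vv-cy)/f,-np.ones_like(uu,float)],-1)@M.T)*d['depth'][...,None]
    for lab,c,rad,lo,hi in [('housing',q,75,57,63),('shoulder',q,30,96,101),('tray',x,100,19,25),('fintop',k,30,38,50),('tonguetop',q,30,112,125)]:
        m=(d['depth']>0)&(np.hypot(X[...,0]-c[0],X[...,1]-c[1])<rad)&(X[...,2]>lo)&(X[...,2]<hi)
        if m.sum()<4: print(nm,lab,m.sum()); continue
        (a,b),(w,h),an=cv2.minAreaRect(X[m][:,:2].astype(np.float32)); print(nm,lab,m.sum(),np.round([a,b,w,h,an,*X[m].mean(0)],1))
E
python3 fit.py
```

```text
tray [4.6144e+02 1.5532e+02 3.2000e-01] 18.18
[[0.24, -0.02], [-0.02, 0.12], [-0.14, -0.44], [-0.05, 0.65], [-0.13, 0.02], [0.54, -0.22], [-0.53, 0.09]]
key [4.6197e+02 1.5473e+02 3.2000e-01] 18.3
[[-0.42, -0.06], [-0.83, -0.18], [-0.16, -0.18], [-0.77, 0.13], [0.34, -0.09], [0.31, 0.19], [0.56, 0.12], [0.6, 0.04]]
pump [ 4.5187e+02 -1.3786e+02  1.7000e-01] 9.56
[[-0.18, -0.98], [1.24, -1.34], [-0.16, 0.2], [-0.47, -0.21], [0.21, 1.31], [0.51, -0.04], [-1.35, 0.27], [0.74, 0.14], [-0.35, -2.44], [-0.16, 0.55]]
top housing 236 [ 448.5 -136.7   97.6   97.1   10.4  442.6 -135.8   59.8]
top shoulder 46 [ 449.2 -137.1   49.1   53.2   48.1  445.9 -140.4   98.2]
top tray 506 [459.9 157.4  94.7 174.1  18.1 460.1 158.4  21.9]
top fintop 21 [461.8 154.    9.3  35.9  33.8 460.5 154.6  43.9]
top tonguetop 42 [ 449.7 -135.8   16.5   30.3    7.1  449.1 -136.2  116.9]
scene housing 160 [ 449.4 -140.6   98.6  101.8   10.2  437.5 -151.2   60.4]
scene shoulder 37 [ 448.3 -144.2   45.3   52.1   48.5  446.6 -145.7   98.6]
scene tray 270 [461.3 153.4  98.7 183.7  17.1 459.8 154.   22.4]
scene fintop 22 [462.  150.6  20.6  41.5  29.5 462.8 150.7  44.3]
scene tonguetop 28 [ 448.2 -139.2   21.7   30.7    8.7  447.9 -140.3  119. ]
```

```bash
cat > ov.py <<'E'
from h import *
def wire(pose):
    x,y,a=pose; L=[]
    def rect(hx,hy,z,cx=0,cy=0): return [(cx+hx,cy+hy,z),(cx+hx,cy-hy,z),(cx-hx,cy-hy,z),(cx-hx,cy+hy,z),(cx+hx,cy+hy,z)]
    t=np.linspace(0,2*np.pi,40); circ=lambda r,z,cx=0,cy=0:[(cx+r*np.cos(i),cy+r*np.sin(i),z) for i in t]
    L=[rect(48,50,60),rect(55,95,8,0,0),circ(30,94),circ(22,98),rect(4,15,120),circ(5,119,15,96),rect(18,10,98,6,96)]
    c,s=np.cos(a),np.sin(a)
    return [np.array([(x+c*p-s*q,y+s*p+c*q,z) for p,q,z in l]) for l in L]
def over(tag,u0,v0,u1,v1,s,lines,out):
    d=load(tag); im=cv2.resize(cv2.imread('pics/'+tag+'.png')[v0:v1,u0:u1],None,fx=s,fy=s,interpolation=cv2.INTER_CUBIC)
    for l in lines:
        p=(proj(d,l)-[u0,v0]+.5)*s
        cv2.polylines(im,[np.round(p).astype(int)],False,(0,0,255),1)
    cv2.imwrite('pics/'+out+'.png',im)
if __name__=='__main__':
    w=wire([450,-137.5,np.radians(9.8)])
    over('top1',235,215,305,270,11,w,'ovt1'); over('scene1',230,203,295,268,9,w,'ovs1')
E
python3 ov.py
```

```text
(no output)
```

View pics/ovt1.png

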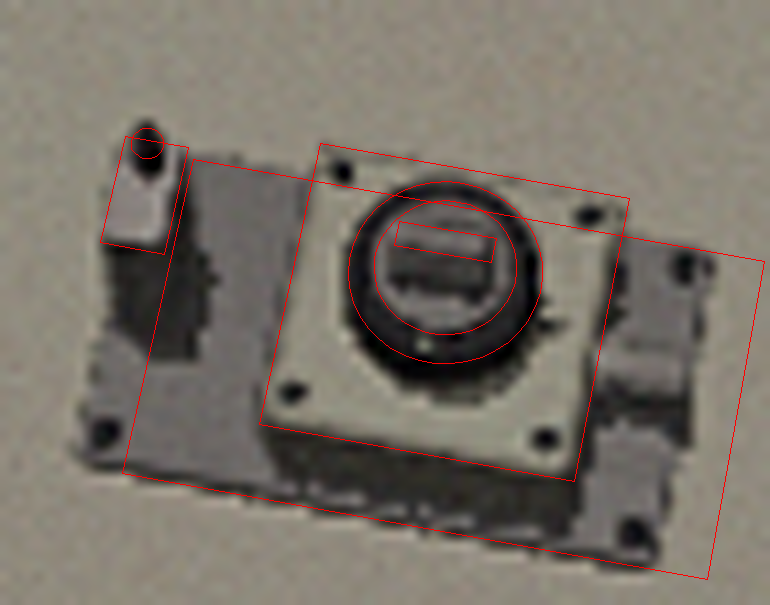

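View pics/ovs1.png

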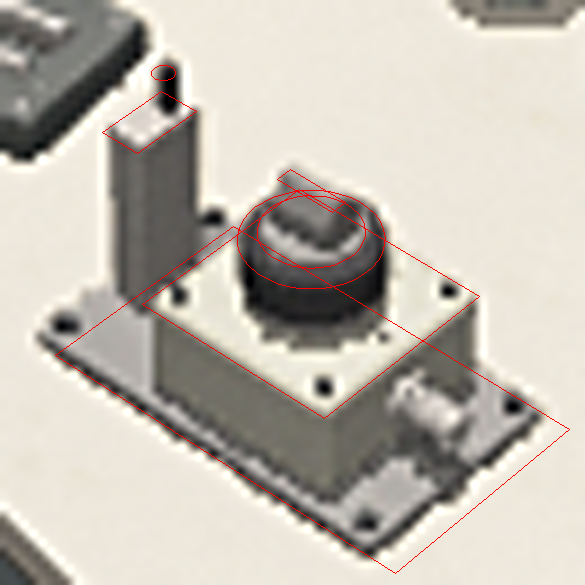

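```bash
cat > kov.py <<'E'
from ov import *
def kwire(x,y,a,zb):
    c,s=np.cos(a),np.sin(a)
    L=[[(4,20,34),(4,-20,34),(-4,-20,34),(-4,20,34),(4,20,34)],[(7,20,12),(7,68,12),(-7,68,12),(-7,20,12)],
     [(19,-25,16),(19,-63,16),(11.5,-63,16),(11.5,-25,16),(-11.5,-25,16),(-11.5,-63,16),(-19,-63,16),(-19,-25,16)]]
    return [np.array([(x+c*p-s*q,y+s*p+c*q,z+zb) for p,q,z in l]) for l in L]
def twire(x,y,a):
    c,s=np.cos(a),np.sin(a)
    return [np.array([(x+c*p-s*q,y+s*p+c*q,22) for p,q in [(45,87),(45,-87),(-45,-87),(-45,87),(45,87)]])]
E
python3 - <<'E'
from kov import *
a=np.radians(18.2)
w=kwire(461.7,154.5,a,10)+twire(461.2,155.8,a)
over('top1',170,195,230,240,13,w,'kot'); over('scene1',195,185,255,225,13,w,'kos')
E
```

```text
(no output)
```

View pics/kot.png

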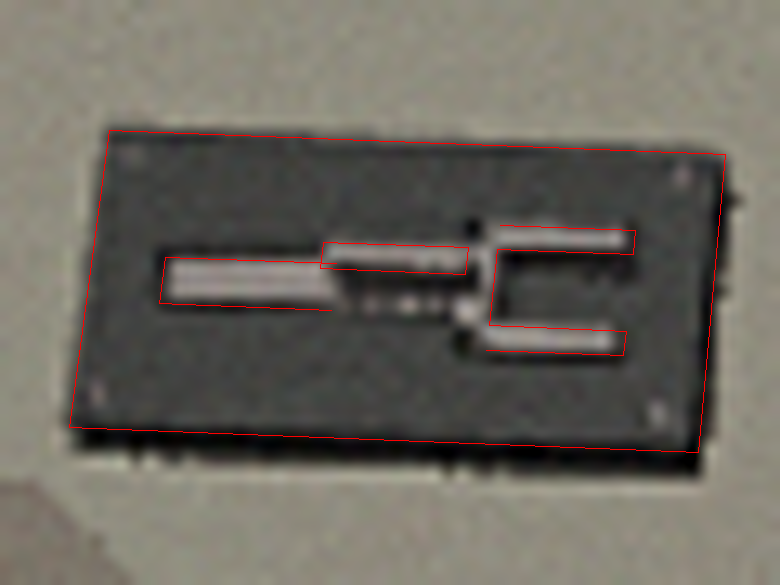

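View pics/kos.png

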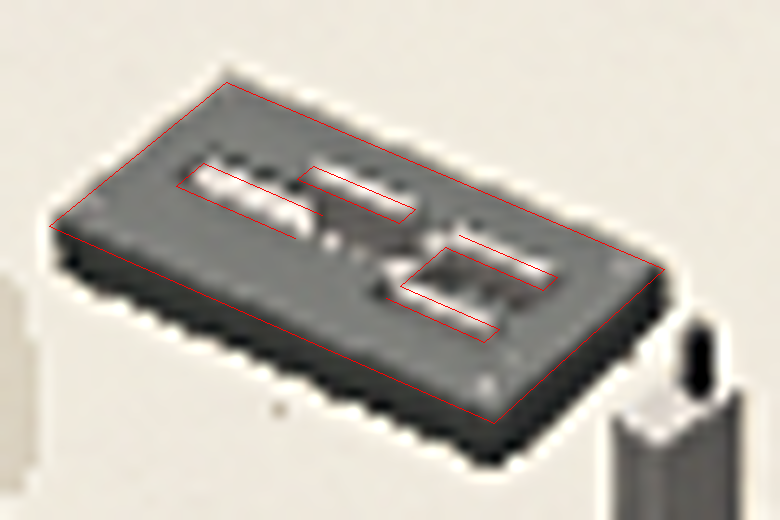

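Request:
servo_tool --moves "0.027 -0.046 -0.015 0 0 -6; 0.054 -0.092 -0.03 0 0 -12; 0.081 -0.138 -0.05 0 0 -18; 0.108 -0.184 -0.075 0 0 -24; 0.135 -0.23 -0.1 0 0 -30; 0.162 -0.276 -0.125 0 0 -36; 0.19 -0.322 -0.15 0 0 -42; 0.212 -0.3655 -0.175 0 0 -47.35"

```text
t: 4.08
ee_pos: [462.6, 151.3, 126.3]
orientation: [-1.34, 0.976, -0.977]
ft_force: [0.4, 1.2, 0.2]
width: 87.6
```

Request:
servo_tool --moves "0 0 -0.01 0 0 0; 0 0 -0.02 0 0 0; 0 0 -0.02 0 0 0"

```text
t: 4.45
ee_pos: [461.0, 154.9, 106.4]
orientation: [-1.344, 0.972, -0.971]
ft_force: [0.6, -0.0, 0.6]
width: 87.9
```

```bash
python3 - <<'E'
from h import *
o=ctrl.get_obs(); m=R.from_rotvec(o['orientation']).as_matrix(); print(o['t'],o['ee_pos'],np.degrees(np.arctan2(m[1,2],m[0,2])),m[:,1],o['qpos'].round(3))
E
```

```text
4.45 [461.03581618 154.86071371 106.42501666] 18.28449680570277 [-9.45041884e-04 -2.21354540e-04 -9.99999529e-01] [ 0.3    0.44   2.017  0.     0.685 -0.02 ]
```

Request:
servo_tool --moves "0 0 -0.02 0 0 0; 0 0 -0.04 0 0 0; 0 0 -0.055 0 0 0; 0 0 -0.0605 0 0 0; 0 0 -0.0605 0 0 0"

```text
t: 5.08
ee_pos: [461.7, 154.7, 46.2]
orientation: [-1.344, 0.971, -0.971]
ft_force: [-0.1, 0.9, -0.2]
width: 88.0
```

Request:
servo_tool --moves "0 0 0 0 0 0; 0 0 0 0 0 0; 0 0 0 0 0 0; 0 0 0 0 0 0; 0 0 0 0 0 0; 0 0 0 0 0 0" --hand 255

```text
t: 5.82
ee_pos: [461.8, 154.5, 46.2]
orientation: [-1.343, 0.972, -0.972]
ft_force: [-0.1, -1.0, -0.4]
width: 31.5
```

Request:
servo_tool --moves "0 0 0 0 0 0; 0 0 0 0 0 0; 0 0 0 0 0 0; 0 0 0 0 0 0; 0 0 0 0 0 0"

```text
t: 6.45
ee_pos: [461.8, 154.5, 46.1]
orientation: [-1.343, 0.972, -0.972]
ft_force: [-0.4, -0.9, -1.3]
width: 7.7
```

Request:
servo_tool --moves "0 0 0.01 0 0 0; 0 0 0.03 0 0 0; 0 0 0.07 0 0 0; 0 0 0.11 0 0 0; 0 0 0.14 0 0 0; 0 0 0.14 0 0 0"

```text
t: 7.2
ee_pos: [463.1, 154.9, 188.6]
orientation: [-1.339, 0.968, -0.974]
ft_force: [0.5, 0.4, -2.0]
width: 7.7
```

```bash
python3 - <<'E'
from h import *
o=ctrl.get_obs(); m=R.from_rotvec(o['orientation']).as_matrix(); print(o['t'],o['ee_pos'],np.degrees(np.arctan2(m[1,2],m[0,2])),o['ft_force'],o['moment'],o['width'])
for n in ['scene','top']: grab(n,n+'2')
E
```

```text
7.2 [463.12592481 154.90030342 188.62644996] 18.227025472524844 [ 0.50278324  0.37511113 -1.99027516] [-0.05004773 -0.07653338 -0.00042981] 7.68138629163006
```

View pics/scene2.png

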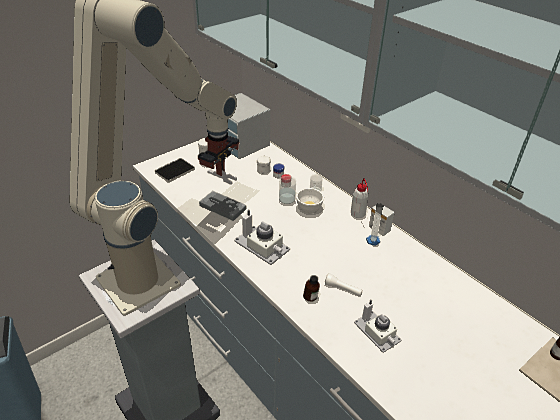

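View pics/top2.png

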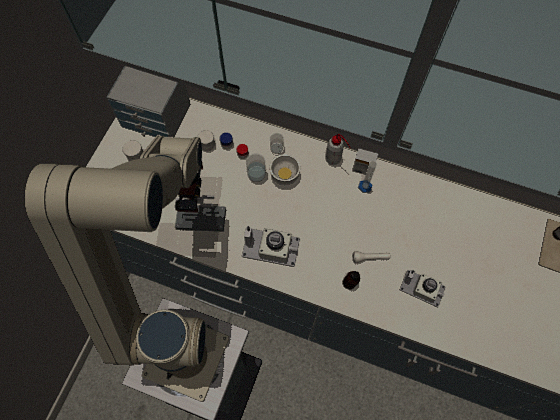

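Request:
servo_tool --moves "-0.003 -0.04 0 0 0 -2; -0.007 -0.09 0 0 0 -4; -0.011 -0.14 0 0 0 -6; -0.015 -0.19 0 0 0 -8.4; -0.0185 -0.235 0 0 0 -8.4; -0.0193 -0.2469 0 0 0 -8.4; -0.0193 -0.2469 0 0 0 -8.4; -0.0193 -0.2469 0 0 0 -8.4"

```text
t: 8.3
ee_pos: [442.2, -91.4, 185.6]
orientation: [-1.286, 1.082, -1.08]
ft_force: [0.7, 0.6, -1.1]
width: 8.0
```

```bash
python3 - <<'E'
from kov import *
o=ctrl.get_obs(); m=R.from_rotvec(o['orientation']).as_matrix(); a=np.arctan2(m[1,2],m[0,2]); print(o['t'],o['ee_pos'],np.degrees(a),o['ft_force'],o['moment'])
for n in ['scene','top']: grab(n,n+'3')
p=o['ee_pos']
w=kwire(p[0],p[1],a,p[2]-36)+wire([450.3,-137.3,np.radians(9.8)])[2:]
over('scene3',220,150,300,270,7,w,'s3'); over('top3',235,165,325,270,7,w,'t3'); crop('scene3',220,150,300,270,7)
E
```

```text
8.3 [442.24959051 -91.43678962 185.62743943] 9.86700839585639 [ 0.67750768  0.62707481 -1.09991404] [-0.00888177 -0.12688304 -0.00439952]
```

View pics/s3.png

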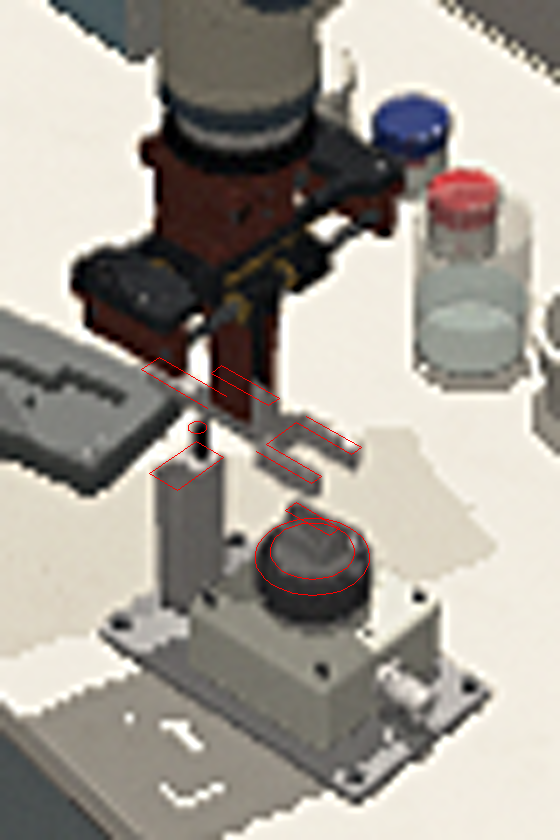

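View pics/t3.png

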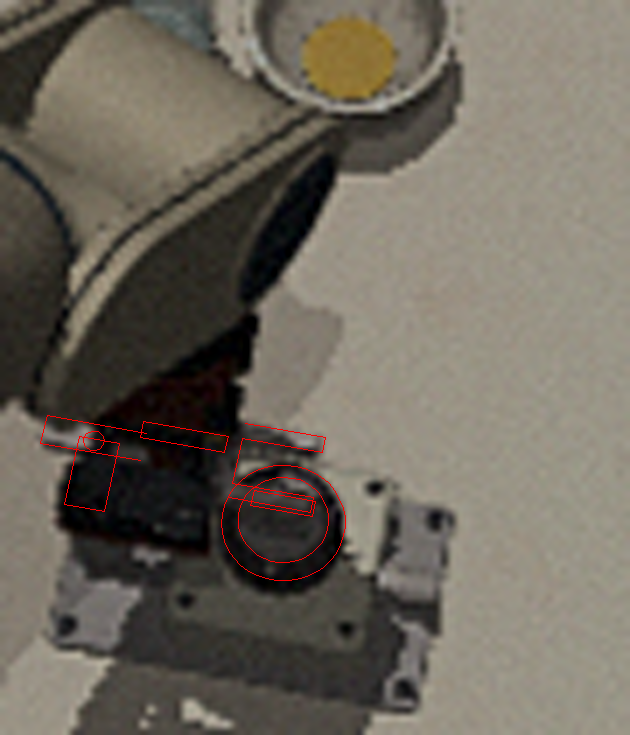

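View pics/scene3_c220_150.png

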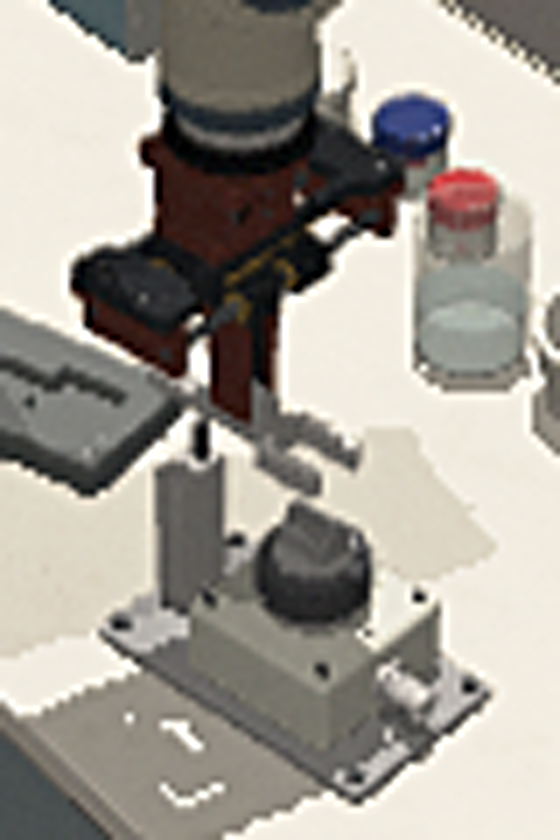

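Request:
servo_tool --moves "0 0 -0.012 0 0 0; 0 0 -0.025 0 0 0; 0 0 -0.033 0 0 0; 0 0 -0.038 0 0 0; 0 0 -0.038 0 0 0"

```text
t: 9.02
ee_pos: [442.3, -92.4, 147.7]
orientation: [-1.286, 1.083, -1.081]
ft_force: [-0.3, 0.6, -1.2]
width: 7.8
```

Request:
servo_tool --moves "0 0 -0.003 0 0 0; 0 0 -0.006 0 0 0; 0 0 -0.009 0 0 0; 0 0 -0.011 0 0 0; 0 0 -0.011 0 0 0"

```text
t: 9.65
ee_pos: [442.4, -92.4, 137.0]
orientation: [-1.286, 1.082, -1.082]
ft_force: [-0.7, 0.2, -1.1]
width: 7.9
```

```bash
python3 - <<'E'
from kov import *
o=ctrl.get_obs(); m=R.from_rotvec(o['orientation']).as_matrix(); a=np.arctan2(m[1,2],m[0,2]); print(o['t'],o['ee_pos'],np.degrees(a),o['ft_force'],o['moment'])
for n in ['scene','top']: grab(n,n+'4')
crop('scene4',220,170,300,270,7);crop('top4',235,200,315,270,9)
E
```

```text
9.65 [442.41413155 -92.41160753 137.02148859] 9.8236770716714 [-0.71179553  0.23507757 -1.06724773] [-0.04338216 -0.09254867  0.02070215]
```

View pics/scene4_c220_170.png

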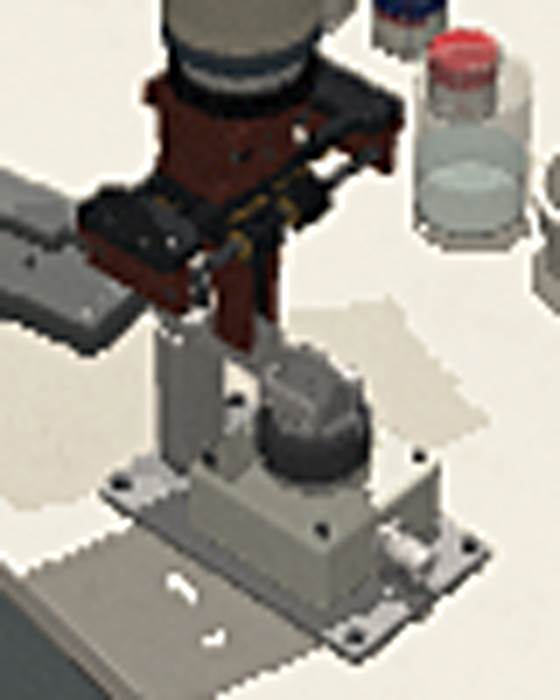

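View pics/top4_c235_200.png

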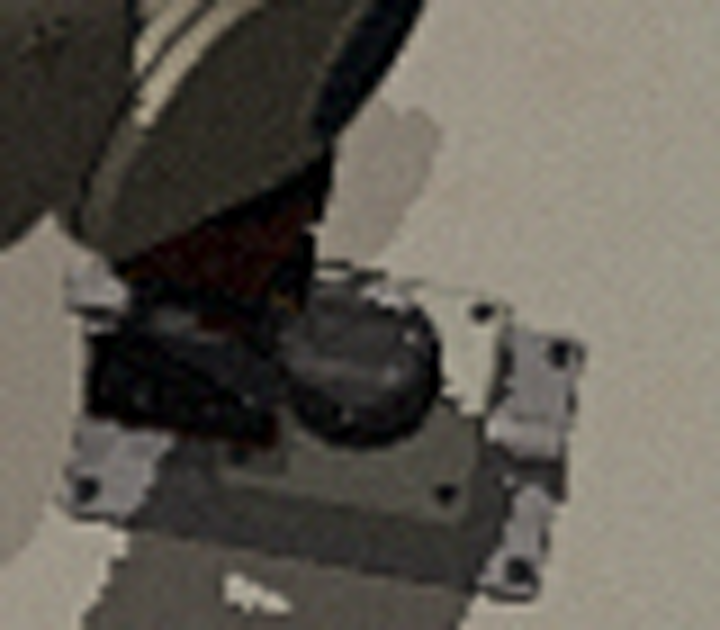

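Request:
servo_tool --moves "0 0 -0.0015 0 0 0; 0 0 -0.003 0 0 0; 0 0 -0.003 0 0 0"

```text
t: 10.12
ee_pos: [442.5, -92.4, 134.1]
orientation: [-1.285, 1.082, -1.082]
ft_force: [-0.1, 0.3, -1.2]
width: 7.8
```

Request:
servo_tool --moves "0 0 0 0 0 0; 0 0 0 0 0 0; 0 0 0 0 0 0; 0 0 0 0 0 0; 0 0 0.03 0 0 0; 0 0 0.06 0 0 0; 0 0 0.08 0 0 0; 0 0 0.08 0 0 0" --hand 0

```text
t: 11.12
ee_pos: [443.5, -92.6, 215.4]
orientation: [-1.284, 1.079, -1.084]
ft_force: [0.3, -0.2, -0.5]
width: 84.4
```

```bash
python3 - <<'E'
from kov import *
o=ctrl.get_obs(); m=R.from_rotvec(o['orientation']).as_matrix(); a=np.arctan2(m[1,2],m[0,2]); print(o['t'],o['ee_pos'],np.degrees(a),o['ft_force'],o['width'],o['qpos'].round(3))
for n in ['scene','top']: grab(n,n+'5')
b=np.radians(9.8);w=kwire(450.3-44*np.sin(b),-137.3+44*np.cos(b),b,98)
crop('scene5',220,190,300,270,9);crop('top5',235,200,315,270,9)
over('scene5',220,190,300,270,9,w,'s5');over('top5',235,200,315,270,9,w,'t5')
E
```

```text
11.125 [443.46380612 -92.6454686  215.39907895] 9.825000650329978 [ 0.27206447 -0.15776665 -0.5186692 ] 84.35195701649187 [-0.232  0.206  2.022 -0.     0.91  -0.404]
```

View pics/scene5_c220_190.png

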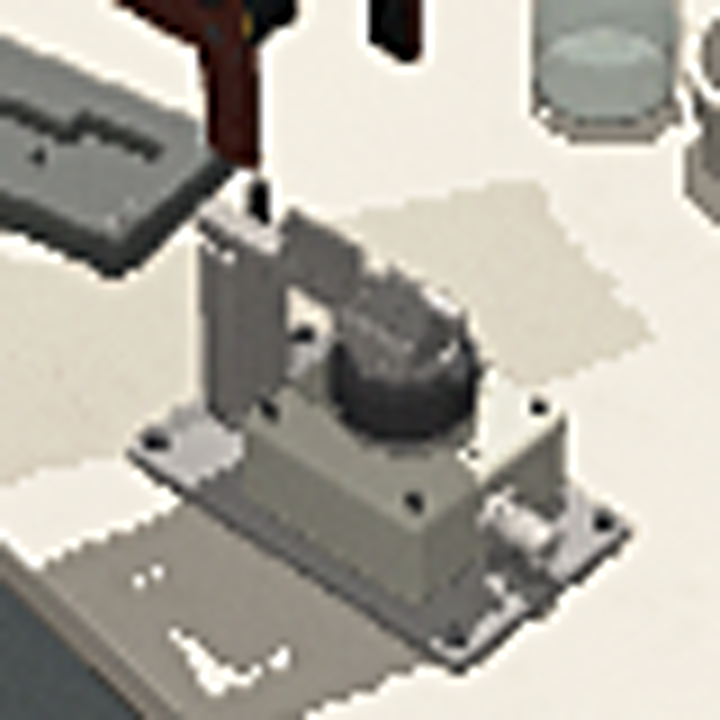

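View pics/s5.png

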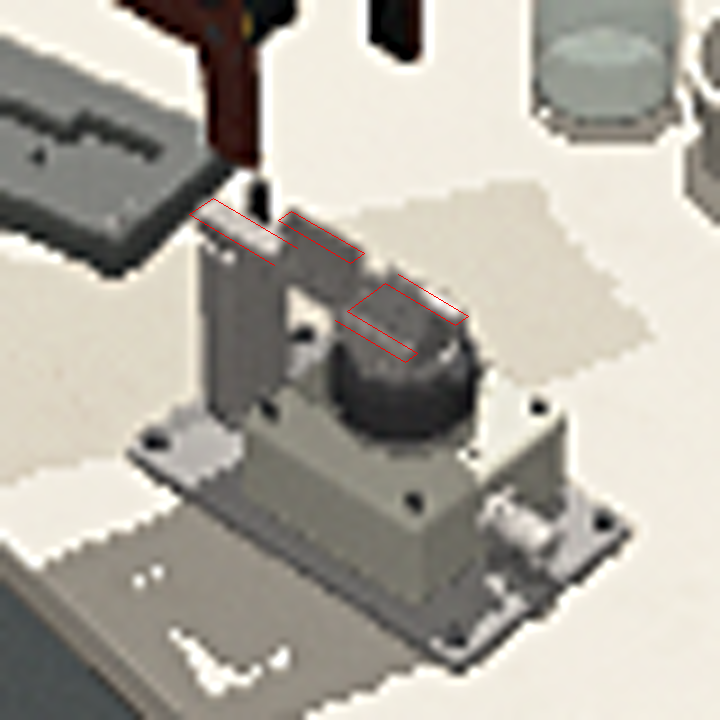

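View pics/t5.png

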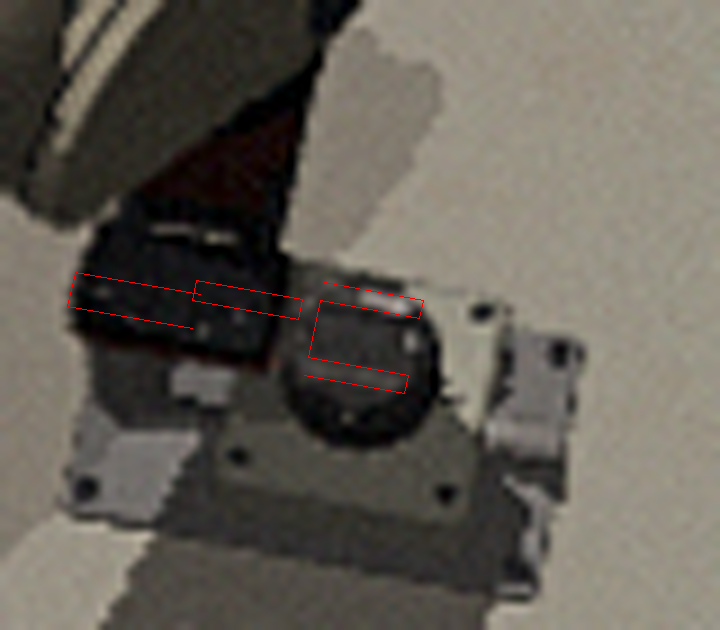

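Request:
servo_tool --moves "0.002 -0.011 0 0 0 10.5; 0.004 -0.022 0 0 0 21; 0.006 -0.034 0 0 0 31.5; 0.0078 -0.0449 0 0 0 42; 0.0078 -0.0449 0 0 0 42; 0.0078 -0.0449 0 0 0 42" --hand 0

```text
t: 11.98
ee_pos: [449.8, -137.0, 213.4]
orientation: [-1.506, 0.526, -0.523]
ft_force: [-0.1, 0.1, -0.3]
width: 87.7
```

```bash
python3 - <<'E'
from kov import *
o=ctrl.get_obs(); m=R.from_rotvec(o['orientation']).as_matrix(); a=np.arctan2(m[1,2],m[0,2]); print(o['t'],o['ee_pos'],np.degrees(a),o['ft_force'],o['moment'],o['width'],o['qpos'].round(3))
E
```

```text
11.975 [ 449.77860818 -136.96408743  213.39322494] 51.59949610717055 [-0.07328263  0.08164267 -0.31848167] [ 0.03044606 -0.10252408  0.01623831] 87.68674678562613 [-0.321  0.237  1.986  0.     0.921 -1.222]
```

Request:
servo_tool --moves "0 0 -0.03 0 0 0; 0 0 -0.06 0 0 0; 0 0 -0.085 0 0 0; 0 0 -0.105 0 0 0; 0 0 -0.12 0 0 0; 0 0 -0.129 0 0 0; 0 0 -0.129 0 0 0"

```text
t: 12.85
ee_pos: [450.1, -137.2, 84.8]
orientation: [-1.507, 0.523, -0.521]
ft_force: [-0.3, -0.7, 0.5]
width: 87.8
```

Request:
servo_tool --moves "0 0 0 0 0 0; 0 0 0 0 0 0; 0 0 0 0 0 0; 0 0 0 0 0 0" --hand 255

```text
t: 13.35
ee_pos: [449.4, -138.3, 85.6]
orientation: [-1.509, 0.522, -0.52]
ft_force: [-5.6, -8.9, 4.6]
width: 60.1
```

```bash
python3 - <<'E'
from kov import *
o=ctrl.get_obs(); m=R.from_rotvec(o['orientation']).as_matrix(); a=np.arctan2(m[1,2],m[0,2]); print(o['t'],o['ee_pos'],np.degrees(a),o['ft_force'],o['moment'],o['width'])
E
```

```text
13.35 [ 449.40870795 -138.32722363   85.55768995] 51.885494856805614 [-5.60866718 -8.93851743  4.56798997] [-1.57072074  0.90826234 -0.02720023] 60.0876143845256
```

Request:
servo_tool --moves "-0.0009 -0.0012 0 0 0 0; -0.0009 -0.0012 0 0 0 -3; -0.0009 -0.0012 0 0 0 -7; -0.0009 -0.0012 0 0 0 -12; -0.0009 -0.0012 0 0 0 -17; -0.0009 -0.0012 0 0 0 -22; -0.0009 -0.0012 0 0 0 -27; -0.0009 -0.0012 0 0 0 -32"

```text
t: 14.35
ee_pos: [450.2, -138.0, 85.6]
orientation: [-1.351, 0.952, -0.954]
ft_force: [2.0, 5.9, 1.7]
width: 59.4
```

```bash
cat > st.py <<'E'
from kov import *
o=ctrl.get_obs(); m=R.from_rotvec(o['orientation']).as_matrix(); a=np.arctan2(m[1,2],m[0,2]); print(o['t'],o['ee_pos'],np.degrees(a),o['ft_force'],o['moment'],o['width'])
E
python3 st.py
```

```text
14.35 [ 450.15230716 -137.99555661   85.57588928] 19.651361811021996 [1.98289362 5.88700276 1.70488723] [ 0.94990888 -0.38561311  0.16613687] 59.3755163760522
```

Request:
servo_tool --moves "0 0 0 0 0 -5; 0 0 0 0 0 -10; 0 0 0 0 0 -15; 0 0 0 0 0 -20"

```text
t: 14.85
ee_pos: [450.8, -137.9, 85.6]
orientation: [-1.204, 1.212, -1.215]
ft_force: [5.1, 7.9, 0.5]
width: 59.4
```

```bash
python3 st.py; python3 - <<'E'
from h import *
grab('scene','scene6'); crop('scene6',220,190,300,270,9)
E
```

```text
14.85 [ 450.7733292  -137.89385227   85.60024945] -0.3536512195614271 [5.10041079 7.91380964 0.50640547] [ 1.19096187 -0.66806008  0.21204832] 59.39650969526878
```

View pics/scene6_c220_190.png

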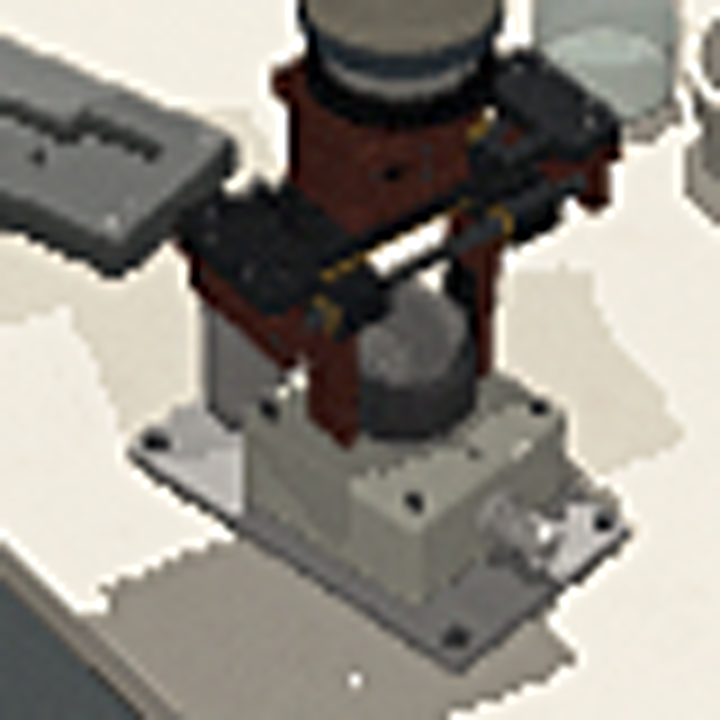

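Request:
servo_tool --moves "0.0008 0.0006 0 0 0 -4; 0.0012 0.0008 0 0 0 -8"

```text
t: 15.15
ee_pos: [451.1, -137.8, 85.5]
orientation: [-1.137, 1.314, -1.315]
ft_force: [0.0, -1.1, 3.5]
width: 59.4
```

```bash
python3 st.py
```

```text
15.15 [ 451.12929909 -137.75443492   85.54941221] -8.270328182899425 [ 0.02683797 -1.07096423  3.49084746] [-0.21004299  0.12453496  0.10895942] 59.41651724486281
```

Request:
servo_tool --moves "0 0 0 0 0 -3; 0 0 0 0 0 -5"

```text
t: 15.4
ee_pos: [451.3, -137.8, 85.5]
orientation: [-1.09, 1.376, -1.378]
ft_force: [1.5, 0.8, 2.5]
width: 59.6
```

```bash
python3 st.py
```

```text
15.4 [ 451.26596919 -137.78231566   85.54385912] -13.235428980117298 [1.54046541 0.80107118 2.54779968] [ 0.11560292 -0.13946167  0.15281076] 59.58074033081123
```

Request:
servo_tool --moves "0 0 0 0 0 -2; 0 0 0 0 0 -4"

```text
t: 15.65
ee_pos: [451.4, -137.9, 85.5]
orientation: [-1.05, 1.427, -1.429]
ft_force: [2.7, 1.7, 5.2]
width: 59.5
```

```bash
python3 st.py
```

```text
15.65 [ 451.37897151 -137.85801725   85.52836396] -17.286009189114445 [2.66538227 1.7118756  5.20427131] [ 0.21849927 -0.40799474  0.14990277] 59.48897609286754
```

Request:
servo_tool --moves "0 0 0 0 0 -2; 0 0 0 0 0 -4"

```text
t: 15.9
ee_pos: [451.5, -137.9, 85.5]
orientation: [-1.01, 1.474, -1.477]
ft_force: [4.3, 2.9, 5.0]
width: 59.8
```

```bash
python3 st.py
```

```text
15.9 [ 451.45739811 -137.91058053   85.54313309] -21.16940936910501 [4.29775931 2.85804493 4.97058307] [ 0.4752912  -0.53973688  1.24749049] 59.84947297875681
```

Request:
servo_tool --moves "0 0 0 0 0 0; 0 0 0 0 0 0.5; 0 0 0 0 0 0.5"

```text
t: 16.27
ee_pos: [451.5, -137.9, 85.6]
orientation: [-1.016, 1.467, -1.47]
ft_force: [3.4, 2.5, 4.9]
width: 59.4
```

```bash
python3 st.py
```

```text
16.275 [ 451.50063109 -137.89585257   85.55387499] -20.613743507442305 [3.38294244 2.54032528 4.92547728] [ 0.28892365 -0.45278405  0.90268825] 59.37224559841865
```

Request:
servo_tool --moves "0 0 0 0 0 0.3; 0 0 0 0 0 0.3; 0 0 0 0 0 0.3; 0 0 0 0 0 0.3; 0 0 0 0 0 0.3; 0 0 0 0 0 0.3" --hand 0

```text
t: 17.02
ee_pos: [450.6, -137.7, 85.2]
orientation: [-1.019, 1.466, -1.466]
ft_force: [0.7, 0.5, 0.1]
width: 88.0
```

Request:
servo_tool --moves "0 0 0.02 0 0 0; 0 0 0.06 0 0 0; 0 0 0.1 0 0 0; 0 0 0.15 0 0 0; 0 0 0.2 0 0 0; 0 0 0.2 0 0 0"

```text
t: 17.77
ee_pos: [452.7, -138.4, 289.0]
orientation: [-1.014, 1.459, -1.471]
ft_force: [-0.2, -0.5, -0.3]
width: 87.8
```

Request:
servo_tool --moves "-0.005 0.05 0.02 0 0 5; -0.01 0.1 0.04 0 0 10; -0.015 0.15 0.04 0 0 15; -0.02 0.2 0.04 0 0 20; -0.025 0.25 0.04 0 0 25; -0.03 0.3 0.04 0 0 30; -0.03 0.33 0.04 0 0 35; -0.03 0.33 0.04 0 0 35"

```text
t: 18.77
ee_pos: [419.9, 193.5, 323.9]
orientation: [-1.322, 1.018, -1.016]
ft_force: [0.4, 0.1, -0.6]
width: 87.8
```

```bash
python3 st.py;  python3 - <<'E'
from kov import *
for n in ['scene','top']: grab(n,n+'7')
b=np.radians(9.8);w=kwire(450.3-44*np.sin(b),-137.3+44*np.cos(b),b,98)
crop('scene7',220,190,300,270,9);crop('top7',235,200,315,270,9)
E
```

```text
18.775 [419.91570574 193.4854542  323.9160489 ] 14.789414113539744 [ 0.35930312  0.0636559  -0.6420456 ] [-0.01595097 -0.07183847  0.03115635] 87.78314985103121
```

View pics/scene7_c220_190.png

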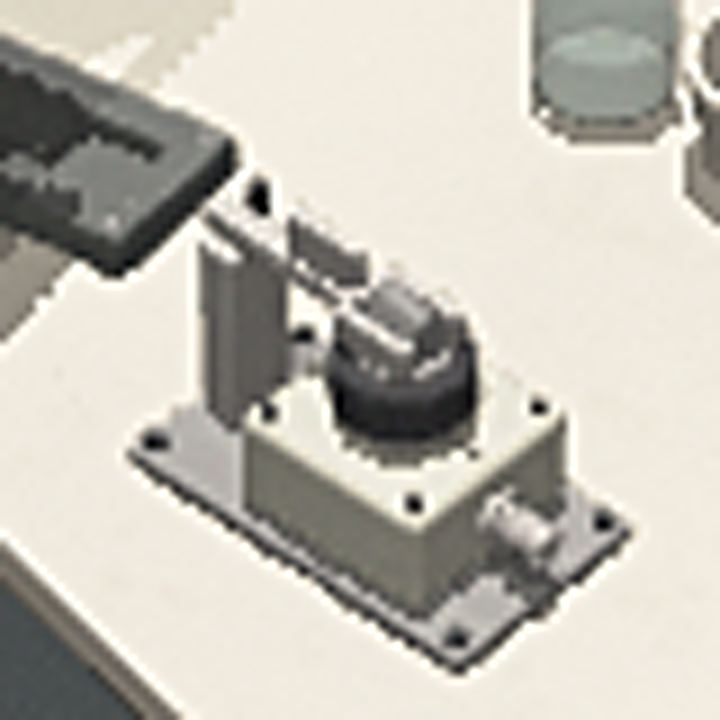

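View pics/top7_c235_200.png

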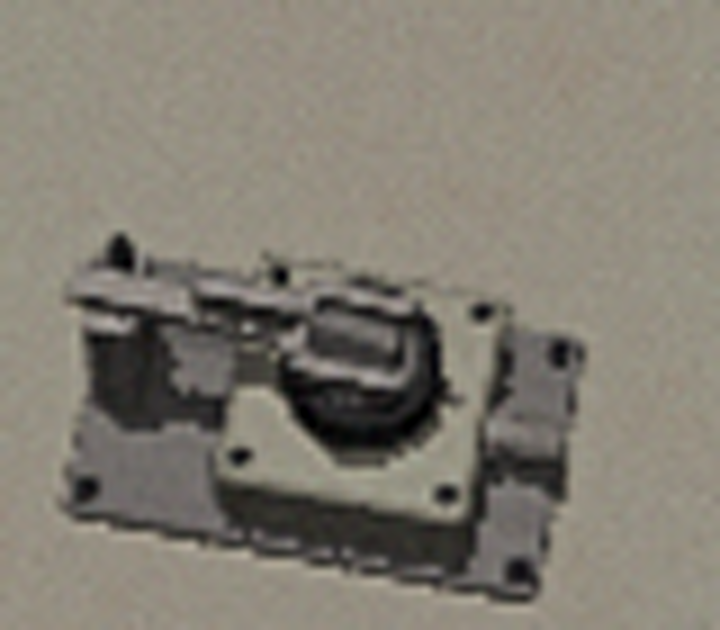

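View pics/top7.png

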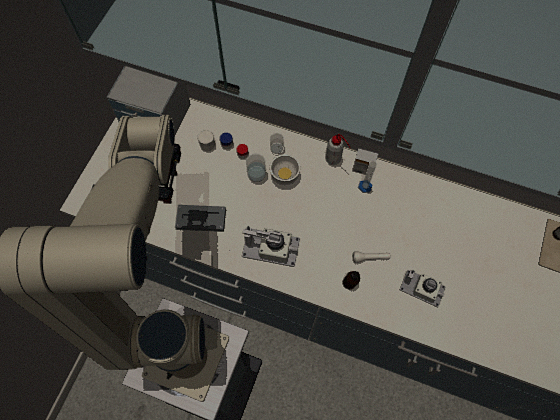

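```bash
 python3 - <<'E'
from kov import *
for tag,(u0,v0,u1,v1) in (('scene7',(225,195,285,245)),('top7',(240,220,290,255))):
    b=np.radians(7.0);w=kwire(450.6-45*np.sin(b),-137.5+45*np.cos(b),b,98)
    b2=np.radians(3.5); w+=[wire([450.6,-137.5,b2])[4]]
    over(tag,u0,v0,u1,v1,13,w,tag+'o')
d=load('top7');f,cx,cy,p,M=cam(d);uu,vv=np.meshgrid(np.arange(560),np.arange(420))
X=p+(np.stack([(uu-cx)/f,-(vv-cy)/f,-np.ones_like(uu,float)],-1)@M.T)*d['depth'][...,None]
L=X-[450.5,-137.5,0]
for lab,lo,hi,r in(('tongue',115.5,125,20),('fork',110.5,116,30),('fin',126,140,80),('handle',106,113,130)):
    m=(np.hypot(L[...,0],L[...,1])<r)&(X[...,2]>lo)&(X[...,2]<hi)
    q=X[m]; c=q.mean(0); w,v=np.linalg.eigh(np.cov(q[:,:2].T)); a=np.degrees(np.arctan2(v[1,1],v[0,1]))%180-90
    print(lab,m.sum(),c.round(1),'yaw',a.round(1))
E
```

```text
tongue 44 [ 451.1 -135.4  118.7] yaw 17.7
fork 55 [ 447.5 -130.4  113.6] yaw -52.1
fin 28 [443.7 -94.6 131.5] yaw 7.6
handle 103 [442.1 -93.1 109.8] yaw 4.4
```

View pics/scene7o.png

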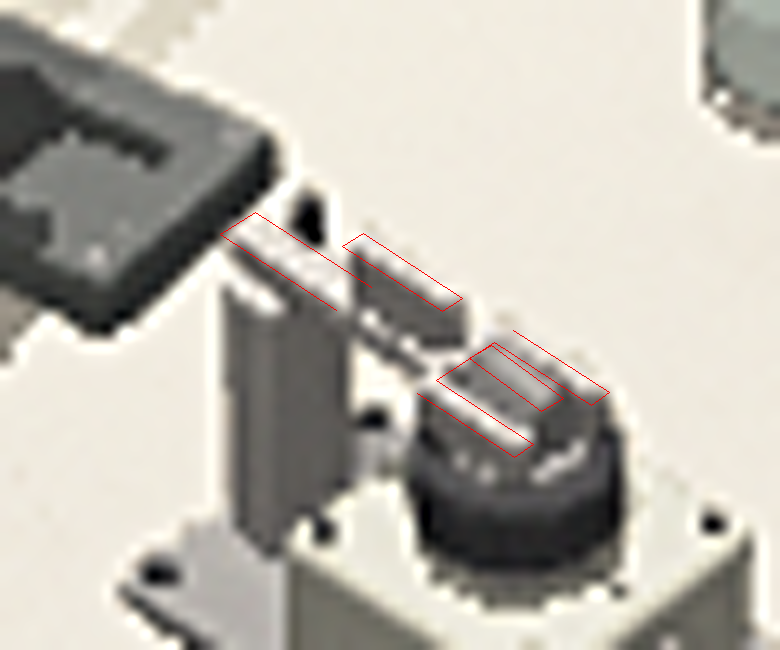

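View pics/top7o.png

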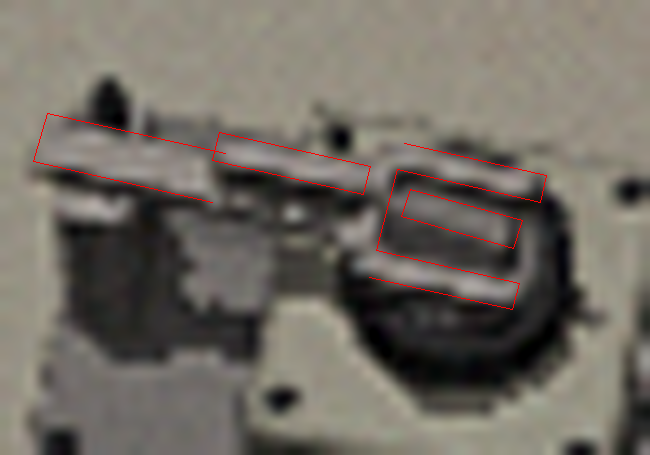

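```bash
python3 -c "
from h import *
o=ctrl.get_obs();print(abs(o['qvel']).max(),o['ft_force']);print(ctrl.close_job())"
```

```text
0.021853188425471324 [ 0.08809084  0.50206922 -0.32301595]
the job is handed in; nothing more can be done
None
```

I carried out the whole task and handed it in at about 19 s. The hand-in gives no verdict, so what follows rests on my own checks.

I lifted the key out of the tray by its fin and seated it on the larger pump's barrel with no sideways force. I then let go and turned the lock ring 73° clockwise in one stroke.

- **Ring:** the turning moment stayed at about 0.15 N m (the ring's own drag), then jumped to 1.25 N m. That is the sign that it reached its hard stop. I did not read the ring's angle directly; the 73° (1.27 rad) matches the full travel plus the key's play.
- **Key:** it lies flat, with the fin top measured at 131.5 mm against 132 expected. The overlay puts the fork centre within a few millimetres of the axis, and the handle lies on the rest against the stop pin.
- **Barrel:** the key is turned about 2–3° from its set direction, which is within its play, so the barrel should be inside 0.2 rad. A direct depth fit of the tongue's angle gave 17.7°, which disagreed. I put that down to key-fork pixels mixed into the fit, because the picture shows the tongue lying inside the slot.
- **Surroundings:** the last top view shows the brown bottle, beaker and other bystanders where they were. The white tub was hidden by the arm in that view, and nothing touched it as far as I could tell. The gripper is open and well clear, above the tray.

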